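Unlock the poison-pigment chest

ROBOT

A 6-joint arm with a two-finger parallel gripper is mounted at the origin on the work surface. World frame = base frame: x ahead of the robot, y to its left, z up, the work surface at z = 0. Lengths are in m, angles in degrees, forces in N, time in s.
With the tool pointing down it reaches from about 0.35 to 0.875 m from the base axis. Payload 4.2 kg.
Tool frame: the origin (TCP) lies midway between the tips of the shut fingers; the grasp point (between the pads) lies 19 mm behind it; x points along the fingers, y is the direction in which the jaws open and shut, and the axes are right-handed (so a half turn about x gives the same grasp; the last joint's range is limited). The gripper opens to 87 mm and grips with 3 to 60 N. Pads are 19 mm wide; open, the fingers measure 117 mm over their backs; the gripper's body (75 mm by 190 mm) begins 51 mm behind the grasp point.
Start: joints at [85.978, 22.042, 0.453, 0, -68.411, -14.817], TCP at [0.202, 0.592, 0.223] pointing down, gripper open.
Joint ranges: [-179.83, 179.83], [-69.29, 118.12], [-61.27, 80.66], [-181.25, 117.63], [-171.15, -9.14], [-177.46, 177.46]. Speed limits (degrees/s): [159.86, 159.86, 180, 180, 180, 180].

INTERFACE

Orientations are given as a 3x3 rotation matrix whose columns are the frame's x, y, z axes.
In Python, from station import r gives the robot as it stands.
- The arm moves only by the tool play_rows, never from a script. Its argument "plan" is a list that holds one entry, the list of rows, each a list of 6 numbers: the shift along the tool's x, y, z in cm, then the turn, a rotation vector about the tool's x, y, z in units of 10 degrees (1.0 is 10 degrees). A call has 1 to 5 rows; each row is the pose to reach, as a shift and turn from the pose commanded when the call began, along the tool's axes at that moment; what a row does not reach only later rows make up. A row lasts 1/8 s, in which the tool goes at most 62.5 mm and 10.7 degrees, less where a joint would pass 70% of its speed; a pose out of reach is approached as far as the arm can. A call with a gripper value outside its range is refused whole. "hand" is the opening, from 0 (shut) to 1 (fully open), set as the call begins (left out, the last holds). The fingers move at their own pace and stop on an object; the grip force is fixed at half the most. Time passes only in rows, so rows that repeat a pose let the fingers close. It gives the time, the measured TCP pose, the force and the opening at its end, in the units of the state.
- r.sense(): the state, without advancing time (a new reading comes with each control period).
- r.capture(name): name is "scene" or "top"; returns (picture, depth): 420x560x3 uint8, blue, green, red; 420x560 float32, m along the optical axis (not along the pixel's ray), 0 where there is no reading.
- r.get_calibration(name): a dict with "vfov" (degrees; the focal length in pixels is half the picture's height over the tangent of half this angle, whatever the lens; pixels are square), "cx", "cy" (the principal point, pixels), "rvec" (rotation vector, rad) and "tvec" (3), from world to camera coordinates, as OpenCV has them. Camera axes: x right, y down, z forward; pixel columns grow to the right and rows downward; lengths in m; the calibration is good to about 2 mm. A picture is of the moment at which its call begins. get_calibration takes no time and is no camera call.
- r.finish_job(): hands the job in, once; it reports no verdict.
The state is a dict: "time_s": time; "joints": joint angles; "joint_velocities": joint speeds; "effort": joint torques, N m; "tcp_pos": TCP position; "ee_rot": TCP orientation; "wrist_force": force on the tool from outside, world axes, zero at the start; "moment": the same for the moment, N m; "gripper_width": opening from 0.0 (shut) to 1.0 (fully open).
Only numpy, scipy, OpenCV 4.12 (cv2) and the standard library are available. Lean on these libraries where they do the work, as an engineer would, in place of code of your own. Each camera call takes 0.05 s, during which the arm holds its last target.

TASK

Unlock the pigment chest: roll its left and right thumbwheels so that the code 7 - 4 - 3 stands on the lock line (left to right, seen from the chest's front), then slide the bolt by its stud fully back towards the wheels, out of the hasp, and let go. The middle wheel already stands on its 4: leave it there. The wheels run on slim axle pins, so feel your way down and keep a light touch, never more than 18 N on any part of the chest or lock, and leave the jars and tools where they are.

Things in the scene. Friction and masses are not known exactly. Their poses are not given: they have to be found in the camera images.
- chest: grey steel chest, fixed to the bench, 230 (x) x 340 (y) mm. Origin: centre of its underside; x from its front to its back, y to the left of one facing its front. Front half: a deck at 110 mm height with the lock in a line along y at x = -62 mm (three wheels at y = 90, 56, 22 mm; the bolt at y below 0). Rear half (x above -5 mm): closed lid, top at 124 mm, things lying on it.
- left_spot (a point): left black thumbwheel, 44 mm diameter, 14 mm wide, axle along the chest's y, ten white numerals 0-9 round its smooth rim. Point on the chest where the top of its rim should lie, mid-width, 140 mm above the bench, 14 mm above the lock's face plate; its true height is up to 5 mm more or less: the lock is bedded on uneven packing.
- middle_spot (a point): middle black thumbwheel, 44 mm diameter, 14 mm wide, axle along the chest's y, ten white numerals 0-9 round its smooth rim. Point on the chest where the top of its rim should lie, mid-width, 140 mm above the bench, 14 mm above the lock's face plate; height up to 5 mm off, the same for all three wheels and the bolt. 34 mm from either neighbour, centre to centre.
- right_spot (a point): right black thumbwheel, 44 mm diameter, 14 mm wide, axle along the chest's y, ten white numerals 0-9 round its smooth rim. Point on the chest where the top of its rim should lie, mid-width, 140 mm above the bench, 14 mm above the lock's face plate; height up to 5 mm off. A fingertip pressed on top of a rim with 5 to 10 N and drawn along the chest's x rolls the wheel by friction; a lighter press slips.
- wheel_left (a joint): turn of the left thumbwheel in rad, endless. Numeral n stands on the lock line (on top, between white index marks) at n x 0.6283 (plus or minus whole turns of 6.2832). It grows as the top of the rim is rolled towards the chest's +x (away from its front), so numbers count up that way. 13.8 mm of rim per numeral; a detent holds each, drawing the wheel in from about a third of a numeral off.
- wheel_middle (a joint): turn of the middle thumbwheel in rad, endless. Numeral n stands on the lock line (on top, between white index marks) at n x 0.6283 (plus or minus whole turns of 6.2832). It grows as the top of the rim is rolled towards the chest's +x (away from its front), so numbers count up that way. Starts on 4 and is to stay there.
- wheel_right (a joint): turn of the right thumbwheel in rad, endless. Numeral n stands on the lock line (on top, between white index marks) at n x 0.6283 (plus or minus whole turns of 6.2832). It grows as the top of the rim is rolled towards the chest's +x (away from its front), so numbers count up that way. Detents as on the left wheel.
- stud_spot (a point): upright steel stud of the sliding bolt, 14 mm diameter; this point of the chest lies on the stud's axis with the bolt locked, 144 mm above the bench (it does not move with the bolt). The stud stands clear from 128 to 158 mm, give or take the lock's 5 mm. The bolt is a 10 mm rod along y, its end in the eye of the lid's hasp; pushed at the stud towards +y it slides (about 2 N of friction).
- bolt (a joint): travel of the bolt in m: 0 locked, 0.022 fully back against its stop (grows towards the chest's +y, towards the wheels). Its fences meet the wheels inside the lock: off the code it stops after 3 mm.
- pigment_jar: small pigment jar, 48 mm diameter, 55 mm high, on the chest's lid; leave alone. Origin on its underside.
- palette_knife: palette knife, 200 mm long, lying on the lid; leave alone. Origin on its underside.
- solvent_jar: glass jar, 72 mm diameter, 105 mm high, by the chest's right side; leave alone. Origin on its underside.
- mixing_bowl: white bowl, 100 mm diameter, 45 mm high, by the chest's left side; leave alone. Origin on its underside.
- finial: gilt turned finial, 56 mm diameter, 112 mm high; leave alone. Origin on its underside.
- brush: brush, 180 mm long, lying on the lid; leave alone. Origin on its underside.
- sanding_cork: cork block 110 x 60 x 40 mm; leave alone. Origin on its underside.

How it is judged (in metres and radians):
On the way, in this order (a step that is already met when the one before it is completed fails the run):
1. 7 - 4 - 3 stands on the lock line ((value of joint wheel_left between -2.035 and -1.735 rad or value of joint wheel_left between 4.2482 and 4.5482 rad or value of joint wheel_left between 10.5314 and 10.8314 rad) and (value of joint wheel_middle between -3.9199 and -3.6199 rad or value of joint wheel_middle between 2.3633 and 2.6633 rad or value of joint wheel_middle between 8.6465 and 8.9465 rad) and (value of joint wheel_right between -4.5482 and -4.2482 rad or value of joint wheel_right between 1.735 and 2.035 rad or value of joint wheel_right between 8.0181 and 8.3181 rad)), for 0.2 s.
2. the bolt is fully back (value of joint bolt above 0.0195 m), for 0.2 s.
At the end, for the whole second after the job is handed in: All three wheels stand on 7 - 4 - 3 (each within 0.15 rad of its numeral), the bolt is back by at least 19.5 of its 22 mm and at rest, and the robot has let go (all of step 1 and value of joint bolt above 0.0195 m and velocity of joint bolt below 0.005 m/s); the robot touches nothing.
It fails at once if more than 18 N on any part of the chest or its lock (contact force between the fingers and chest above 18 N or contact force between the fingers and lock above 18 N).
It fails at once if the arm or gripper body leaning on the chest with more than 18 N (contact force between the arm and chest above 18 N or contact force between the arm and lock above 18 N).
It fails at once if the middle wheel rolled off its 4 (by 0.25 rad, under half a click) (not (value of joint wheel_middle between 2.2633 and 2.7633 rad)).
It fails at once if a jar, bowl or tool moved by more than 15 mm (distance of any of pigment_jar, palette_knife, solvent_jar, mixing_bowl, finial, brush, sanding_cork from where it was at the start of the episode above 0.015 m).
It also fails if it takes over 64 s, if anything falls off the work surface, if the arm or the gripper's body presses on something with over 40 N, if the wrist force passes 120 N, or if a joint passes its speed limit or range.

## Working session

There is one attempt and no reset: what is moved stays moved. The work goes in short steps, Python scripts to look and compute and a tool call to move; the robot and the scene stay as the last step left them, time stands still between calls to the robot, and variables do not carry over. Pictures are saved under pics/ and viewed, and the job is handed in when it is done.

Besides the shell and the picture viewer there is one more tool, called after "Emit:" in YAML: its name, and indented under it one key for each argument. play_rows: Moves the arm, as the interface text tells. Its arguments: {"type":"object","properties":{"plan":{"type":"array","items":{"type":"array","items":{"type":"array","items":{"type":"number"}}}},"hand":{"type":"number"}},"required":["plan"]}

```bash
ls; mkdir -p pics
cat > h.py <<'E'
import numpy as np, cv2
from station import r
def cal(n):
    c=r.get_calibration(n); f=210/np.tan(np.radians(c["vfov"])/2)
    R=cv2.Rodrigues(np.array(c["rvec"],float))[0]; t=np.array(c["tvec"],float).ravel()
    return c,f,R,t
def ray(n,u,v):
    c,f,R,t=cal(n); d=R.T@np.array([(u-c["cx"])/f,(v-c["cy"])/f,1.]); return -R.T@t,d
def onplane(n,u,v,z):
    o,d=ray(n,u,v); return o+d*(z-o[2])/d[2]
def proj(n,p):
    c,f,R,t=cal(n); q=R@np.array(p)+t; return q[0]/q[2]*f+c["cx"],q[1]/q[2]*f+c["cy"]
E
python3 - <<'E'
from h import *
s=r.sense();print({k:np.round(v,4).tolist() for k,v in s.items()})
for n in("scene","top"):
    im,d=r.capture(n);cv2.imwrite(f"pics/{n}0.png",im);np.save(f"{n}0.npy",d);print(n,r.get_calibration(n),ray(n,280,210))
E
```

```text
pics
{'time_s': 0.0, 'joints': [85.9775, 22.0901, 0.38, -0.03, -68.4117, -14.8159], 'joint_velocities': [0.0383, 0.0035, -0.1145, 0.024, -0.0057, 0.006], 'effort': [0.0, -39.0666, 18.7409, 4.22, 0.011, -0.0002], 'tcp_pos': [0.2016, 0.591, 0.2215], 'ee_rot': [[-0.0006, -0.3231, -0.9464], [-0.0021, -0.9464, 0.3231], [-1.0, 0.0022, -0.0001]], 'wrist_force': [-0.5522, 0.1124, 0.3184], 'moment': [-0.0098, -0.0338, 0.0209], 'gripper_width': 0.9992}
scene {'vfov': 52.477726144178376, 'cx': 279.1463417218526, 'cy': 209.17286064679865, 'rvec': array([ 1.75284591,  1.94113127, -0.68879318]), 'tvec': array([ 0.09061131, -0.39474641,  1.62664527])} (array([1.32280587, 0.06036454, 1.02788654]), array([-0.61704018, -0.07196893, -0.78363874]))
top {'vfov': 57.71727820293264, 'cx': 273.37954721448546, 'cy': 208.07870035723485, 'rvec': array([ 2.26353993, -1.91116022,  0.22616337]), 'tvec': array([-0.0912541 ,  0.60519647,  0.95624935])} (array([ 0.3818038 , -0.02141021,  1.06900437]), array([ 0.22236094,  0.01410321, -0.97503024]))
```

View pics/scene0.png

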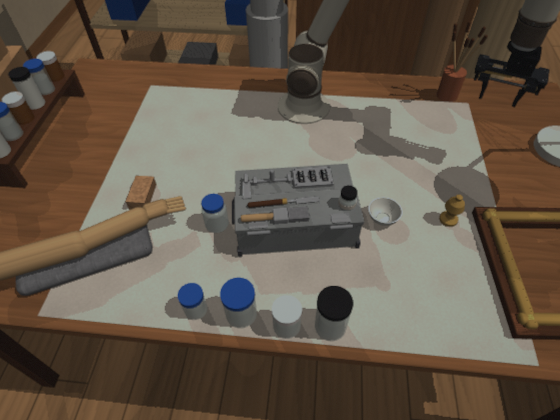

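View pics/top0.png

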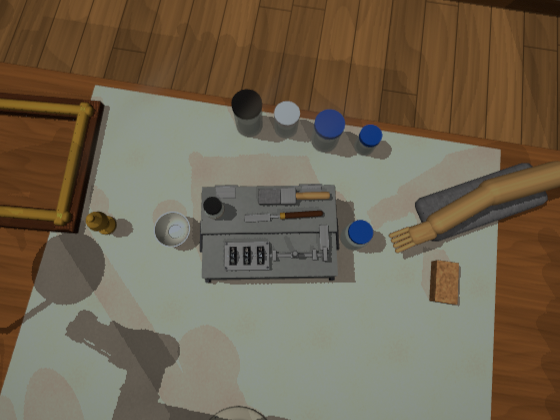

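The chest is near the middle of both views with its front to the robot. In the top view the wheels are at about (233–262, 255) and the bolt stud at about (299, 255). I'll zoom in on them.

Run:
```python
from h import *
im=cv2.imread("pics/top0.png");cv2.imwrite("pics/topz.png",cv2.resize(im[180:290,195:345],None,fx=5,fy=5,interpolation=cv2.INTER_CUBIC))
im=cv2.imread("pics/scene0.png");cv2.imwrite("pics/scz.png",cv2.resize(im[155:255,225:370],None,fx=5,fy=5,interpolation=cv2.INTER_CUBIC))
```

```text
(no output)
```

View pics/topz.png

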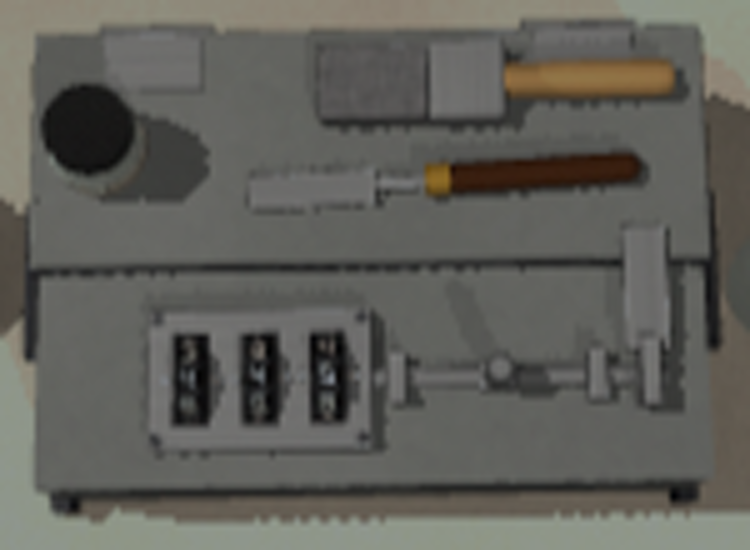

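View pics/scz.png

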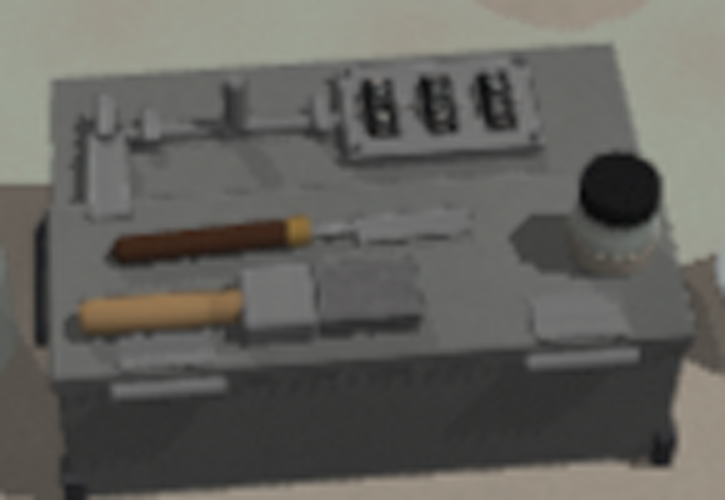

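Run:
```python
from h import *
im=cv2.imread("pics/top0.png");c=im[243:270,225:270]
g=cv2.cvtColor(c,cv2.COLOR_BGR2GRAY).astype(float);g=np.clip(g/g.max()*1.2*255,0,255).astype(np.uint8)
cv2.imwrite("pics/wz.png",cv2.resize(g,None,fx=17,fy=17,interpolation=cv2.INTER_CUBIC))
im=cv2.imread("pics/scene0.png");c=im[165:188,292:335]
c=cv2.rotate(c,cv2.ROTATE_180)
g=cv2.cvtColor(c,cv2.COLOR_BGR2GRAY).astype(float);g=np.clip(g/g.max()*1.2*255,0,255).astype(np.uint8)
cv2.imwrite("pics/wsz.png",cv2.resize(g,None,fx=18,fy=18,interpolation=cv2.INTER_CUBIC))
```

```text
(no output)
```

View pics/wz.png

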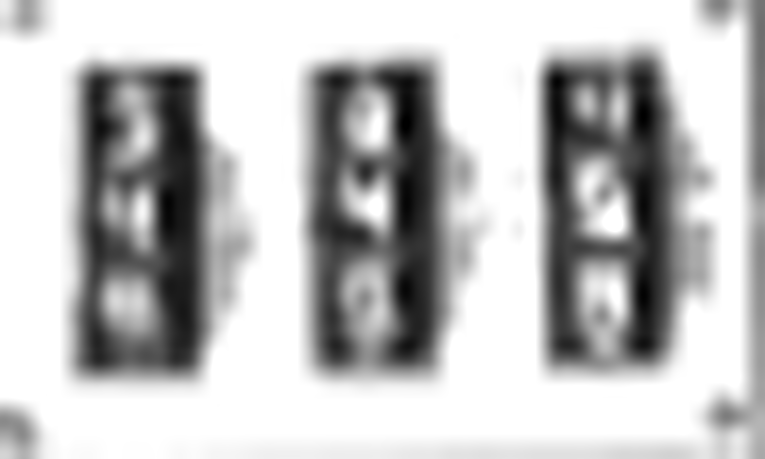

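View pics/wsz.png

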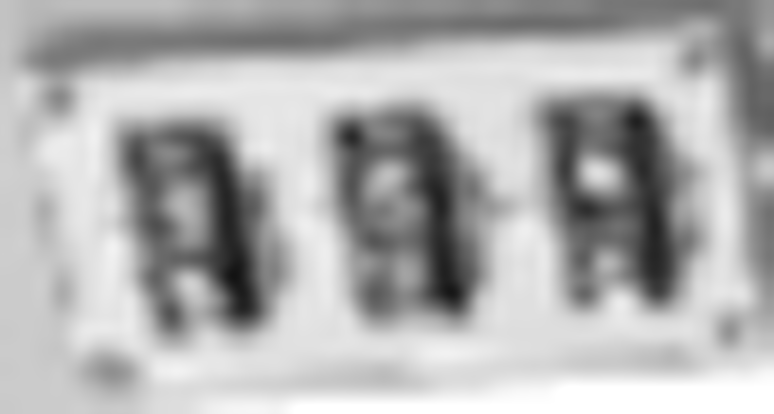

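Run:
```python
from h import *
I=[r.capture("top")[0].astype(float) for _ in range(4)]
I.append(cv2.imread("pics/top0.png").astype(float))
print(np.std(np.array(I),0)[243:270,225:270].mean())
m=np.mean(I,0)[243:270,225:270].mean(2); np.save("m0.npy",m)
S=[]
for x in (3,17,31):
    c=m[2:24,x:x+11]; c=np.clip((c-15)/(150-15),0,1)**.8*255
    S.append(cv2.resize(c.astype(np.uint8),None,fx=24,fy=24,interpolation=cv2.INTER_LANCZOS4))
cv2.imwrite("pics/wz2.png",np.hstack(S))
```

```text
0.37863785313457354
```

View pics/wz2.png

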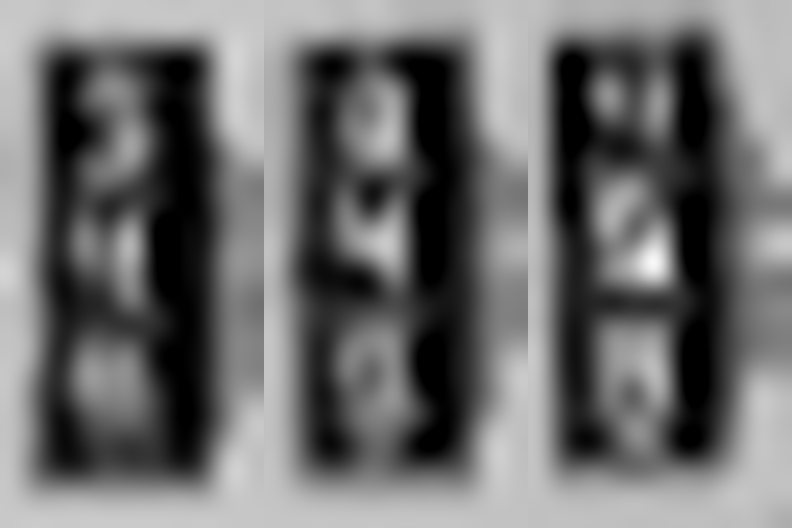

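The right wheel looks like 4/5/6 from back to front, so it probably stands on 5. The left wheel could be on 4 or 9, and the digits are only about 5 px high. I'll decide by comparing patterns as the wheels roll. Next I'll find the chest pose.

Run:
```python
from h import *
im=cv2.imread("pics/top0.png")
Z=lambda u,v:((u+.5)/5-.5+195,(v+.5)/5-.5+180)
def P(n,uv,z): return onplane(n,*uv,z)
pts={}
for k,(u,v,z) in dict(FL=(37,490,.11),FR=(712,485,.11),BL=(36,38,.124),BR=(702,28,.124),s1=(158,318,.126),s2=(360,315,.126),s3=(362,437,.126),s4=(155,440,.126),wl=(191,380,.136),wm=(260,378,.136),wr=(328,378,.136),stud=(501,367,.158)).items():
    pts[k]=P("top",Z(u,v),z); print(k,pts[k].round(4))
# wheel blobs
g=im.mean(2); m=np.zeros(g.shape,np.uint8); m[243:270,225:270]=(g[243:270,225:270]<70)
m=cv2.morphologyEx(m,cv2.MORPH_CLOSE,np.ones((5,3),np.uint8))
n,l,s,c=cv2.connectedComponentsWithStats(m)
for i in range(1,n):
    if s[i,4]>40: print(s[i],c[i],P("top",(s[i,0]+s[i,2]/2-.5,s[i,1]+s[i,3]/2-.5),.136).round(4))
# depth
d=np.load("top0.npy");c_,f,R,t=cal("top")
def W(u,v,n="top",d=d):
    o,q=ray(n,u,v); return o+q*d[v,u]
for u,v in [(233,255),(247,255),(261,255),(224+20,265),(280,265),(280,240),(296,254)]: print(u,v,W(u,v).round(4))
L=pts
print("yaw back",np.degrees(np.arctan2(*( (L['BL']-L['BR'])[[0,1]]*[-1,1]))),"front",np.degrees(np.arctan2(*((L['FL']-L['FR'])[[0,1]]*[-1,1]))),np.linalg.norm(L['BL']-L['BR']),np.linalg.norm(L['FL']-L['FR']))
```

```text
FL [0.3987 0.1549 0.11  ]
FR [ 0.457  -0.1747  0.11  ]
BL [0.6228 0.2007 0.124 ]
BR [ 0.6861 -0.1372  0.124 ]
s1 [0.4909 0.1103 0.126 ]
s2 [0.5092 0.0115 0.126 ]
s3 [4.501e-01 3.000e-04 1.260e-01]
s4 [0.4317 0.1    0.126 ]
wl [0.4625 0.0871 0.136 ]
wm [0.4691 0.0541 0.136 ]
wr [0.4747 0.0213 0.136 ]
stud [ 0.4915 -0.0603  0.158 ]
[257 243  13  25 186] [261.9516129  254.96236559] [0.4763 0.0146 0.136 ]
[229 247  10  18 146] [233.06849315 255.83561644] [0.4631 0.0854 0.136 ]
[243 246  10  19 154] [246.81818182 255.30519481] [0.47  0.052 0.136]
233 255 [0.464  0.0868 0.1365]
247 255 [0.4699 0.0533 0.1346]
261 255 [0.4752 0.0193 0.1393]
244 265 [0.4456 0.057  0.1232]
280 265 [ 0.4615 -0.0305  0.1106]
280 240 [ 0.5239 -0.0203  0.108 ]
296 254 [ 0.4902 -0.0637  0.1532]
yaw back 10.606324393372807 front 10.04530310847648 0.34372078615011453 0.33469093847449544
```

Emit:
play_rows:
  plan:
    - [[0,3,-3,0.6,0,0],[0,7.3,-7.2,1.6,0,0],[0,11.6,-11.4,2.6,0,0],[0,15.9,-15.6,3.6,0,0],[0,20.2,-19.8,4.6,0,0]]
  hand: 0

```text
time_s: 0.92
tcp_pos: [0.3244, 0.3346, 0.2228]
ee_rot: [[0.0, -0.907, -0.42], [0.001, -0.42, 0.907], [-1.0, -0.001, 0.0]]
wrist_force: [1.9, 0.3, 0.1]
gripper_width: 0.518
```

```bash
cat >> h.py <<'E'
yaw=np.radians(10.45); ex=np.array([np.cos(yaw),np.sin(yaw),0]); ey=np.array([-np.sin(yaw),np.cos(yaw),0])
M=np.array([.4700,.0547,.140]); Lw=M+.034*ey; Rw=M-.034*ey; ST=M-.117*ey
def to(target):
    s=r.sense(); p=np.array(s["tcp_pos"]);R=np.array(s["ee_rot"])
    Rt=np.column_stack([[0,0,-1.],-ex,ey])
    print("t",round(s["time_s"],2),"p",p.round(4),"F",np.round(s["wrist_force"],2),"w",round(s["gripper_width"],3))
    print("shift cm",(R.T@(target-p)*100).round(2),"rot",(np.degrees(cv2.Rodrigues(R.T@Rt)[0].ravel())/10).round(3))
E
python3 - <<'E'
from h import *
print(Lw,Rw,ST)
to(Rw+[0,0,.04]+.012*ex)
E
```

```text
[0.46383317 0.08813606 0.14      ] [0.47616683 0.02126394 0.14      ] [ 0.49122116 -0.06035939  0.14      ]
t 0.93 p [0.3244 0.3346 0.2228] F [1.87 0.26 0.06] w 0.518
shift cm [  4.27  -1.75 -35.11] rot [1.442 0.003 0.003]
```

Emit:
play_rows:
  plan:
    - [[0,-0.3,-6,0.4,0,0],[0,-0.7,-12,0.8,0,0],[0,-1.1,-18,1.2,0,0],[0,-1.5,-24,1.44,0,0],[0,-1.7,-30,1.44,0,0]]

```text
time_s: 1.55
tcp_pos: [0.4677, 0.0703, 0.2229]
ee_rot: [[0.001, -0.982, -0.187], [0.0, -0.187, 0.982], [-1.0, -0.001, 0.0]]
wrist_force: [1.0, 0.4, 0.8]
gripper_width: 0.018
```

Run:
```python
from h import *
to(Rw+[0,0,.015]+.007*ex)
```

```text
t 1.55 p [0.4677 0.0703 0.2229] F [1.05 0.43 0.76] w 0.018
shift cm [ 6.79 -0.61 -4.98] rot [0.032 0.001 0.006]
```

Emit:
play_rows:
  plan:
    - [[0,-0.6,-3,0.03,0,0],[2,-0.6,-5,0.03,0,0],[4.5,-0.6,-5,0.03,0,0],[6.5,-0.6,-5,0.03,0,0],[6.8,-0.6,-5,0.03,0,0]]

```text
time_s: 2.17
tcp_pos: [0.4812, 0.0237, 0.1534]
ee_rot: [[-0.003, -0.983, -0.181], [-0.001, -0.181, 0.983], [-1.0, 0.003, -0.0]]
wrist_force: [-0.1, 0.2, -0.3]
gripper_width: 0.003
```

Run:
```python
from h import *
to(Rw+[0,0,.005]+.007*ex)
```

```text
t 2.17 p [0.4812 0.0237 0.1534] F [-0.06  0.18 -0.26] w 0.003
shift cm [ 0.84 -0.16 -0.14] rot [-0.001 -0.003 -0.017]
```

Emit:
play_rows:
  plan:
    - [[0.2,-0.1,-0.1,0,0,0],[0.4,-0.1,-0.1,0,0,0],[0.6,-0.1,-0.1,0,0,0],[0.7,-0.1,-0.1,0,0,0]]

```text
time_s: 2.68
tcp_pos: [0.4834, 0.0234, 0.1478]
ee_rot: [[0.0, -0.983, -0.182], [0.0, -0.182, 0.983], [-1.0, -0.001, 0.0]]
wrist_force: [-0.0, 0.5, 0.4]
gripper_width: 0.007
```

Emit:
play_rows:
  plan:
    - [[0.06,0,0,0,0,0],[0.12,0,0,0,0,0],[0.18,0,0,0,0,0],[0.24,0,0,0,0,0]]

```text
time_s: 3.18
tcp_pos: [0.4833, 0.0233, 0.1451]
ee_rot: [[0.0, -0.983, -0.182], [0.0, -0.182, 0.983], [-1.0, -0.0, -0.0]]
wrist_force: [-0.7, 1.5, 0.2]
gripper_width: 0.006
```

Emit:
play_rows:
  plan:
    - [[0.05,0,0,0,0,0],[0.1,0,0,0,0,0],[0.15,0,0,0,0,0]]

```text
time_s: 3.55
tcp_pos: [0.4833, 0.0233, 0.1436]
ee_rot: [[-0.0, -0.983, -0.182], [0.0, -0.182, 0.983], [-1.0, 0.0, 0.0]]
wrist_force: [0.2, 0.2, 0.2]
gripper_width: 0.006
```

Emit:
play_rows:
  plan:
    - [[0.05,0,0,0,0,0],[0.1,0,0,0,0,0],[0.1,0,0,0,0,0]]

```text
time_s: 3.92
tcp_pos: [0.4833, 0.0233, 0.1426]
ee_rot: [[-0.0, -0.983, -0.182], [-0.0, -0.182, 0.983], [-1.0, 0.0, -0.0]]
wrist_force: [0.3, -0.0, 0.3]
gripper_width: 0.004
```

Emit:
play_rows:
  plan:
    - [[0.05,0,0,0,0,0],[0.1,0,0,0,0,0],[0.1,0,0,0,0,0]]

```text
time_s: 4.3
tcp_pos: [0.4832, 0.0233, 0.1416]
ee_rot: [[-0.0, -0.983, -0.182], [-0.0, -0.182, 0.983], [-1.0, 0.0, -0.0]]
wrist_force: [-0.6, 0.2, 0.1]
gripper_width: 0.002
```

Emit:
play_rows:
  plan:
    - [[0.05,0,0,0,0,0],[0.1,0,0,0,0,0],[0.1,0,0,0,0,0]]

```text
time_s: 4.68
tcp_pos: [0.4832, 0.0233, 0.1406]
ee_rot: [[-0.0, -0.983, -0.182], [-0.0, -0.182, 0.983], [-1.0, 0.0, -0.0]]
wrist_force: [-0.8, 0.7, 1.1]
gripper_width: -0.0
```

Emit:
play_rows:
  plan:
    - [[0.03,0,0,0,0,0],[0.05,0,0,0,0,0],[0.05,0,0,0,0,0]]

```text
time_s: 5.05
tcp_pos: [0.4833, 0.0233, 0.1401]
ee_rot: [[-0.0, -0.983, -0.181], [0.0, -0.181, 0.983], [-1.0, 0.0, 0.0]]
wrist_force: [-1.1, 0.1, -0.1]
gripper_width: 0.007
```

Emit:
play_rows:
  plan:
    - [[0.03,0,0,0,0,0],[0.05,0,0,0,0,0],[0.05,0,0,0,0,0]]

```text
time_s: 5.42
tcp_pos: [0.4833, 0.0233, 0.1396]
ee_rot: [[-0.0, -0.983, -0.182], [-0.0, -0.182, 0.983], [-1.0, 0.0, -0.0]]
wrist_force: [-0.9, 0.3, -0.5]
gripper_width: 0.007
```

Emit:
play_rows:
  plan:
    - [[0.04,0,0,0,0,0],[0.07,0,0,0,0,0],[0.07,0,0,0,0,0]]

```text
time_s: 5.8
tcp_pos: [0.4833, 0.0233, 0.1389]
ee_rot: [[-0.0, -0.983, -0.182], [0.0, -0.182, 0.983], [-1.0, 0.0, 0.0]]
wrist_force: [-0.4, 0.2, -0.0]
gripper_width: 0.005
```

Emit:
play_rows:
  plan:
    - [[0.04,0,0,0,0,0],[0.07,0,0,0,0,0],[0.07,0,0,0,0,0]]

```text
time_s: 6.18
tcp_pos: [0.4833, 0.0233, 0.1382]
ee_rot: [[-0.0, -0.983, -0.182], [-0.0, -0.182, 0.983], [-1.0, 0.0, 0.0]]
wrist_force: [-0.6, 0.3, 0.1]
gripper_width: 0.004
```

Emit:
play_rows:
  plan:
    - [[0.04,0,0,0,0,0],[0.07,0,0,0,0,0],[0.07,0,0,0,0,0]]

```text
time_s: 6.55
tcp_pos: [0.4833, 0.0233, 0.1375]
ee_rot: [[-0.0, -0.983, -0.182], [-0.0, -0.182, 0.983], [-1.0, 0.0, -0.0]]
wrist_force: [1.2, 0.0, 0.5]
gripper_width: 0.004
```

Emit:
play_rows:
  plan:
    - [[0.04,0,0,0,0,0],[0.07,0,0,0,0,0],[0.07,0,0,0,0,0]]

```text
time_s: 6.92
tcp_pos: [0.4833, 0.0233, 0.1368]
ee_rot: [[-0.0, -0.983, -0.182], [-0.0, -0.182, 0.983], [-1.0, 0.0, -0.0]]
wrist_force: [0.5, 0.1, -1.1]
gripper_width: 0.007
```

Emit:
play_rows:
  plan:
    - [[0.04,0,0,0,0,0],[0.07,0,0,0,0,0],[0.07,0,0,0,0,0]]

```text
time_s: 7.3
tcp_pos: [0.4832, 0.0233, 0.1361]
ee_rot: [[-0.0, -0.983, -0.182], [-0.0, -0.182, 0.983], [-1.0, 0.0, -0.0]]
wrist_force: [-0.3, -0.0, -0.5]
gripper_width: 0.004
```

Emit:
play_rows:
  plan:
    - [[0.04,0,0,0,0,0],[0.07,0,0,0,0,0],[0.07,0,0,0,0,0]]

```text
time_s: 7.68
tcp_pos: [0.4833, 0.0233, 0.1355]
ee_rot: [[0.0, -0.983, -0.182], [0.0, -0.182, 0.983], [-1.0, -0.0, -0.0]]
wrist_force: [-0.8, 0.2, -0.1]
gripper_width: 0.003
```

Emit:
play_rows:
  plan:
    - [[0.04,0,0,0,0,0],[0.07,0,0,0,0,0],[0.07,0,0,0,0,0]]

```text
time_s: 8.05
tcp_pos: [0.4837, 0.0234, 0.1352]
ee_rot: [[0.001, -0.983, -0.182], [0.0, -0.182, 0.983], [-1.0, -0.001, -0.0]]
wrist_force: [0.1, -0.5, 2.8]
gripper_width: 0.009
```

Emit:
play_rows:
  plan:
    - [[0.03,0,0,0,0,0],[0.05,0,0,0,0,0],[0.05,0,0,0,0,0]]

```text
time_s: 8.43
tcp_pos: [0.484, 0.0234, 0.135]
ee_rot: [[0.002, -0.983, -0.182], [0.0, -0.182, 0.983], [-1.0, -0.002, -0.0]]
wrist_force: [-0.6, 0.2, 6.8]
gripper_width: 0.006
```

Emit:
play_rows:
  plan:
    - [[0.01,0.15,0,0,0,0],[0.01,0.35,0,0,0,0],[0.01,0.5,0,0,0,0]]

```text
time_s: 8.8
tcp_pos: [0.4806, 0.0228, 0.1354]
ee_rot: [[0.005, -0.983, -0.183], [0.001, -0.183, 0.983], [-1.0, -0.006, -0.0]]
wrist_force: [3.2, -0.9, 5.0]
gripper_width: 0.004
```

Emit:
play_rows:
  plan:
    - [[0.01,0.2,0,0,0,0],[0.02,0.4,0,0,0,0],[0.02,0.6,0,0,0,0],[0.02,0.8,0,0,0,0],[0.02,0.9,0,0,0,0]]

```text
time_s: 9.43
tcp_pos: [0.4706, 0.0209, 0.1353]
ee_rot: [[0.003, -0.983, -0.182], [0.0, -0.182, 0.983], [-1.0, -0.003, -0.0]]
wrist_force: [-0.7, -0.4, 7.2]
gripper_width: 0.008
```

Emit:
play_rows:
  plan:
    - [[-0.3,0,0,0,0,0],[-0.3,-0.8,0,0,0,0],[-0.3,-1.4,0,0,0,0],[-0.1,-1.4,0,0,0,0],[-0.1,-1.4,0,0,0,0]]

```text
time_s: 10.05
tcp_pos: [0.484, 0.0235, 0.1352]
ee_rot: [[0.001, -0.983, -0.182], [0.0, -0.182, 0.983], [-1.0, -0.001, -0.0]]
wrist_force: [0.7, -0.6, 2.6]
gripper_width: 0.007
```

Emit:
play_rows:
  plan:
    - [[0.04,0,0,0,0,0],[0.07,0,0,0,0,0],[0.09,0,0,0,0,0],[0.09,0,0,0,0,0]]

```text
time_s: 10.55
tcp_pos: [0.4841, 0.0235, 0.135]
ee_rot: [[0.002, -0.983, -0.182], [0.0, -0.182, 0.983], [-1.0, -0.002, -0.0]]
wrist_force: [0.2, 0.9, 5.2]
gripper_width: 0.009
```

Emit:
play_rows:
  plan:
    - [[0.03,0.15,0,0,0,0],[0.03,0.4,0,0,0,0],[0.03,0.65,0,0,0,0],[0.03,0.9,0,0,0,0],[0.03,1.1,0,0,0,0]]

```text
time_s: 11.18
tcp_pos: [0.4736, 0.0215, 0.1354]
ee_rot: [[0.003, -0.983, -0.182], [0.0, -0.182, 0.983], [-1.0, -0.003, -0.0]]
wrist_force: [-0.8, 1.1, 9.3]
gripper_width: 0.004
```

Emit:
play_rows:
  plan:
    - [[0,0.15,0,0,0,0],[0,0.28,0,0,0,0],[0,0.28,0,0,0,0]]

```text
time_s: 11.55
tcp_pos: [0.4705, 0.0209, 0.1352]
ee_rot: [[0.003, -0.983, -0.182], [0.0, -0.182, 0.983], [-1.0, -0.003, -0.0]]
wrist_force: [-1.2, 0.8, 8.7]
gripper_width: 0.007
```

Emit:
play_rows:
  plan:
    - [[-3,0,0,0,0,0],[-7,0,3,0,0,0],[-7,0,9,0,0,0],[-7,0,15,0,0,0],[-7,0,20,0,0,0]]

```text
time_s: 12.18
tcp_pos: [0.4319, 0.2187, 0.2032]
ee_rot: [[-0.002, -0.983, -0.182], [-0.001, -0.182, 0.983], [-1.0, 0.002, -0.0]]
wrist_force: [0.1, -0.0, 1.0]
gripper_width: 0.003
```

```bash
cat > look.py <<'E'
from h import *
import sys
k=sys.argv[1]
I=[r.capture("top")[0].astype(float) for _ in range(2)]
full=np.mean(I,0); cv2.imwrite(f"pics/top{k}.png",full.astype(np.uint8))
m=full[243:270,225:270].mean(2); np.save(f"m{k}.npy",m)
S=[]
for x in (3,17,31):
    c=m[2:24,x:x+11]; c=np.clip((c-15)/(150-15),0,1)**.8*255
    S.append(cv2.resize(c.astype(np.uint8),None,fx=24,fy=24,interpolation=cv2.INTER_LANCZOS4))
sc=r.capture("scene")[0]; cv2.imwrite(f"pics/scene{k}.png",sc)
cv2.imwrite(f"pics/wz{k}.png",np.hstack(S))
E
python3 look.py a
```

```text
(no output)
```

View pics/wza.png

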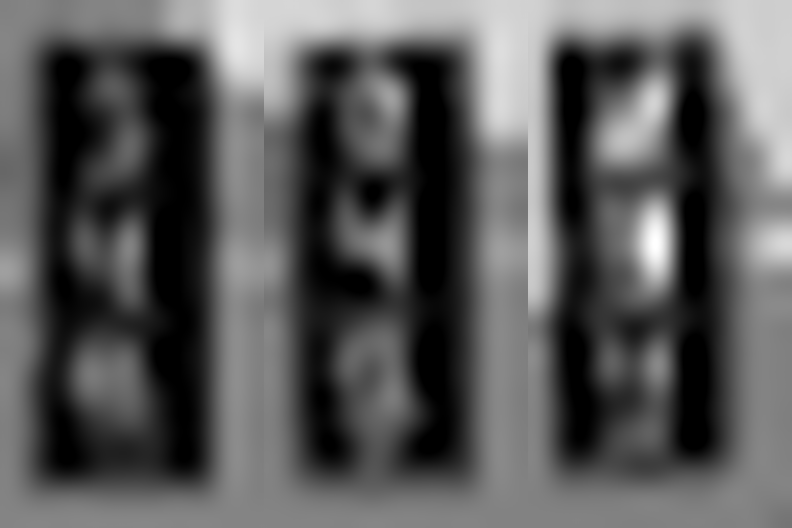

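View pics/topa.png

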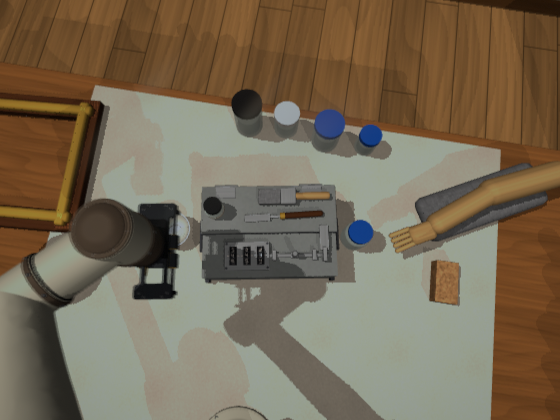

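Run:
```python
from h import *
to(np.r_[(Lw-.007*ex)[:2],.1365])
```

```text
t 12.32 p [0.4321 0.2189 0.2028] F [-0.7  -0.06 -0.93] w 0.006
shift cm [  6.64  -0.02 -13.43] rot [ 0.021 -0.004 -0.013]
```

Emit:
play_rows:
  plan:
    - [[0,0,-5,0,0,0],[0,0,-10,0,0,0],[2,0,-13.4,0,0,0],[5,0,-13.4,0,0,0],[6.2,0,-13.4,0,0,0]]

```text
time_s: 12.95
tcp_pos: [0.4561, 0.0837, 0.1399]
ee_rot: [[-0.004, -0.984, -0.179], [-0.002, -0.179, 0.984], [-1.0, 0.004, -0.001]]
wrist_force: [-0.1, 0.4, -0.1]
gripper_width: 0.005
```

Emit:
play_rows:
  plan:
    - [[0.15,0,0,0,0,0],[0.3,0,0,0,0,0],[0.35,0,0,0,0,0]]

```text
time_s: 13.32
tcp_pos: [0.4581, 0.0862, 0.139]
ee_rot: [[0.001, -0.983, -0.182], [0.001, -0.182, 0.983], [-1.0, -0.001, 0.0]]
wrist_force: [-0.3, -0.5, -0.2]
gripper_width: 0.009
```

Emit:
play_rows:
  plan:
    - [[0.1,0,0,0,0,0],[0.2,0,0,0,0,0],[0.28,0,0,0,0,0],[0.28,0,0,0,0,0]]

```text
time_s: 13.82
tcp_pos: [0.4578, 0.0857, 0.1355]
ee_rot: [[0.0, -0.983, -0.182], [0.0, -0.182, 0.983], [-1.0, -0.0, 0.0]]
wrist_force: [0.3, 0.8, -0.3]
gripper_width: 0.01
```

Emit:
play_rows:
  plan:
    - [[0.04,0,0,0,0,0],[0.08,0,0,0,0,0],[0.1,0,0,0,0,0],[0.1,0,0,0,0,0]]

```text
time_s: 14.32
tcp_pos: [0.4585, 0.0859, 0.1354]
ee_rot: [[0.002, -0.983, -0.182], [0.0, -0.182, 0.983], [-1.0, -0.002, 0.0]]
wrist_force: [-1.2, -0.6, 5.7]
gripper_width: 0.007
```

Emit:
play_rows:
  plan:
    - [[0.01,-0.15,0,0,0,0],[0.01,-0.35,0,0,0,0],[0.01,-0.5,0,0,0,0]]

```text
time_s: 14.7
tcp_pos: [0.463, 0.0867, 0.1354]
ee_rot: [[0.001, -0.983, -0.182], [0.0, -0.182, 0.983], [-1.0, -0.001, -0.0]]
wrist_force: [-2.4, 0.3, 8.0]
gripper_width: 0.008
```

Emit:
play_rows:
  plan:
    - [[0.01,-0.25,0,0,0,0],[0.01,-0.5,0,0,0,0],[0.01,-0.75,0,0,0,0],[0.01,-0.91,0,0,0,0],[0.01,-0.91,0,0,0,0]]

```text
time_s: 15.32
tcp_pos: [0.4726, 0.0885, 0.1349]
ee_rot: [[0.002, -0.983, -0.182], [0.0, -0.182, 0.983], [-1.0, -0.002, 0.0]]
wrist_force: [1.3, -0.1, 5.8]
gripper_width: 0.005
```

Emit:
play_rows:
  plan:
    - [[-2,0,0,0,0,0],[-6,0,3,0,0,0],[-6,0,8,0,0,0],[-6,0,13,0,0,0]]

```text
time_s: 15.82
tcp_pos: [0.4471, 0.217, 0.194]
ee_rot: [[-0.001, -0.984, -0.18], [0.0, -0.18, 0.984], [-1.0, 0.001, 0.0]]
wrist_force: [0.4, 0.2, 0.3]
gripper_width: 0.003
```

```bash
python3 look.py b
```

```text
(no output)
```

View pics/wzb.png

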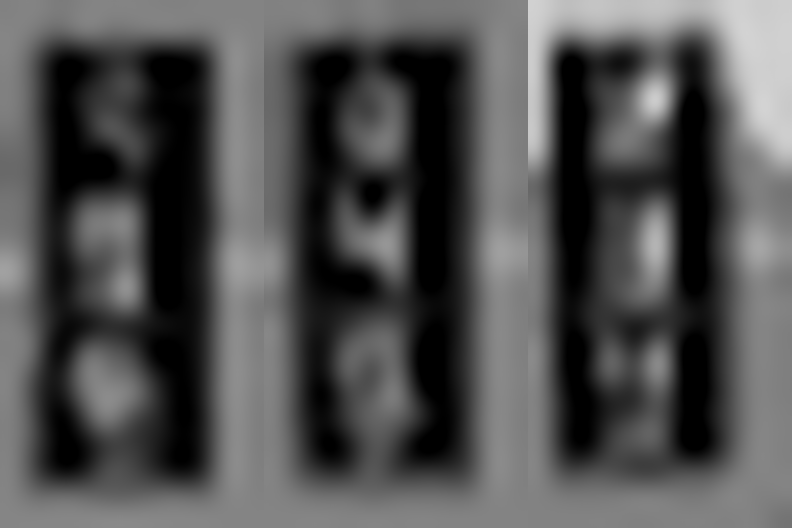

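Run:
```python
from h import *
S=[]
for k,x in (("0",3),("b",3),("0",17),("b",17),("0",31),("a",31)):
    m=np.load(f"m{k}.npy"); c=m[3:23,x+1:x+9]; hi=np.percentile(c,97)
    inner=m[5:21,x+2:x+7]; lo,hi=np.percentile(inner,5),np.percentile(inner,98)
    c=np.clip((c-lo)/(hi-lo),0,1)*255
    S.append(cv2.copyMakeBorder(cv2.resize(c.astype(np.uint8),None,fx=16,fy=24,interpolation=cv2.INTER_CUBIC),0,0,2,2,cv2.BORDER_CONSTANT,value=255))
cv2.imwrite("pics/cmp1.png",np.hstack(S))
im=cv2.imread("pics/sceneb.png");c=cv2.rotate(im[163:190,290:337],cv2.ROTATE_180)
im0=cv2.imread("pics/scene0.png");c0=cv2.rotate(im0[163:190,290:337],cv2.ROTATE_180)
o=[]
for q in(c0,c):
    g=q.mean(2); g=np.clip((g-15)/(110-15),0,1)*255; o.append(cv2.resize(g.astype(np.uint8),None,fx=16,fy=11,interpolation=cv2.INTER_CUBIC))
cv2.imwrite("pics/cmp2.png",np.vstack(o))
```

```text
(no output)
```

View pics/cmp1.png

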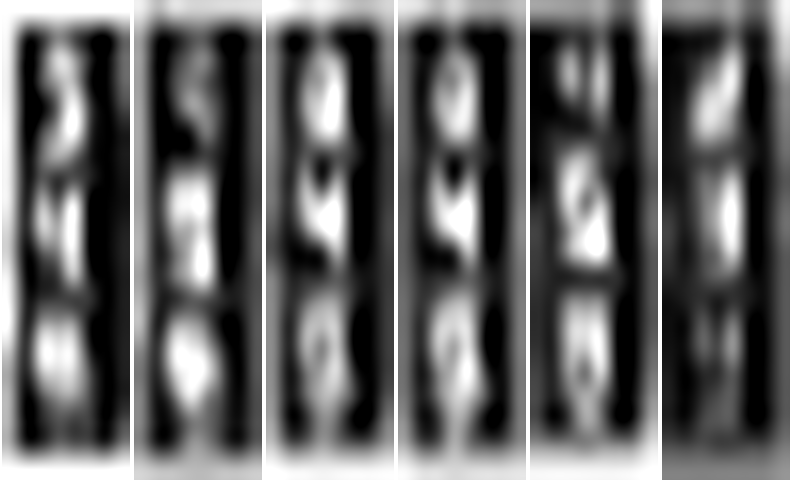

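View pics/cmp2.png

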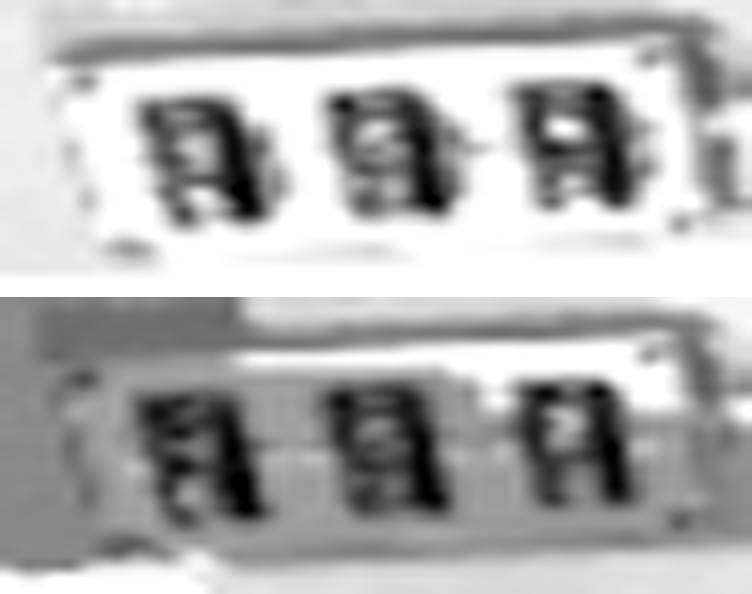

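The first right-wheel pictures read 4/5/6 and now read 2/3/4, so it is on 3. The left wheel read 3/4/5 and now reads 4/5/6: the open-topped 4 has moved to the back slot. It needs two more clicks towards +x.

Run:
```python
from h import *
to(np.array([.4575,.0868,.1355]))
```

```text
t 15.97 p [0.4469 0.2176 0.1932] F [ 0.76 -0.75 -0.62] w 0.001
shift cm [  5.78   1.36 -13.04] rot [ 0.018 -0.003 -0.013]
```

Emit:
play_rows:
  plan:
    - [[0,0.6,-5,0,0,0],[0,1.2,-10,0,0,0],[2,1.3,-13,0,0,0],[4.5,1.3,-13,0,0,0],[5.3,1.3,-13,0,0,0]]

```text
time_s: 16.6
tcp_pos: [0.4573, 0.0841, 0.1395]
ee_rot: [[-0.004, -0.984, -0.179], [-0.002, -0.179, 0.984], [-1.0, 0.004, -0.001]]
wrist_force: [-0.8, 0.6, 0.2]
gripper_width: 0.005
```

Emit:
play_rows:
  plan:
    - [[0.15,0,0,0,0,0],[0.3,0,0,0,0,0],[0.36,0,0,0,0,0],[0.36,0,0,0,0,0]]

```text
time_s: 17.1
tcp_pos: [0.459, 0.0862, 0.138]
ee_rot: [[0.001, -0.983, -0.182], [0.0, -0.182, 0.983], [-1.0, -0.001, 0.0]]
wrist_force: [0.1, -0.6, -0.2]
gripper_width: 0.006
```

Next: back 1.5 mm, then down.

Emit:
play_rows:
  plan:
    - [[0.1,0.15,0,0,0,0],[0.2,0.15,0,0,0,0],[0.25,0.15,0,0,0,0],[0.25,0.15,0,0,0,0]]

```text
time_s: 17.6
tcp_pos: [0.4576, 0.0857, 0.1354]
ee_rot: [[0.001, -0.983, -0.182], [0.0, -0.182, 0.983], [-1.0, -0.001, -0.0]]
wrist_force: [0.2, -0.2, 1.7]
gripper_width: 0.006
```

Emit:
play_rows:
  plan:
    - [[0.04,0,0,0,0,0],[0.08,0,0,0,0,0],[0.1,0,0,0,0,0],[0.1,0,0,0,0,0]]

```text
time_s: 18.1
tcp_pos: [0.4581, 0.0858, 0.1353]
ee_rot: [[0.002, -0.983, -0.182], [0.0, -0.182, 0.983], [-1.0, -0.002, -0.0]]
wrist_force: [-1.7, -1.2, 7.4]
gripper_width: 0.005
```

Emit:
play_rows:
  plan:
    - [[0,-0.15,0,0,0,0],[0,-0.4,0,0,0,0],[0,-0.65,0,0,0,0],[0,-0.9,0,0,0,0],[0,-1.15,0,0,0,0]]

```text
time_s: 18.73
tcp_pos: [0.4702, 0.0881, 0.1353]
ee_rot: [[0.003, -0.983, -0.182], [0.001, -0.182, 0.983], [-1.0, -0.004, 0.0]]
wrist_force: [-0.8, -0.2, 5.3]
gripper_width: 0.005
```

Emit:
play_rows:
  plan:
    - [[0,-0.15,0,0,0,0],[0,-0.24,0,0,0,0],[0,-0.24,0,0,0,0]]

```text
time_s: 19.1
tcp_pos: [0.472, 0.0884, 0.135]
ee_rot: [[0.002, -0.983, -0.182], [0.0, -0.182, 0.983], [-1.0, -0.002, 0.0]]
wrist_force: [0.4, 0.1, 5.6]
gripper_width: 0.006
```

Another click.

Emit:
play_rows:
  plan:
    - [[-0.3,0,0,0,0,0],[-0.3,0.8,0,0,0,0],[-0.3,1.4,0,0,0,0],[-0.1,1.4,0,0,0,0],[-0.1,1.4,0,0,0,0]]

```text
time_s: 19.73
tcp_pos: [0.457, 0.0854, 0.1353]
ee_rot: [[-0.001, -0.983, -0.182], [-0.0, -0.182, 0.983], [-1.0, 0.001, -0.0]]
wrist_force: [-1.8, -1.2, 3.4]
gripper_width: 0.005
```

Emit:
play_rows:
  plan:
    - [[0.04,0,0,0,0,0],[0.08,0,0,0,0,0],[0.1,0,0,0,0,0],[0.1,0,0,0,0,0]]

```text
time_s: 20.23
tcp_pos: [0.4578, 0.0856, 0.1352]
ee_rot: [[0.001, -0.983, -0.182], [-0.0, -0.182, 0.983], [-1.0, -0.001, -0.0]]
wrist_force: [-2.5, -0.9, 8.2]
gripper_width: 0.003
```

Emit:
play_rows:
  plan:
    - [[0,-0.15,0,0,0,0],[0,-0.4,0,0,0,0],[0,-0.65,0,0,0,0],[0,-0.9,0,0,0,0],[0,-1.15,0,0,0,0]]

```text
time_s: 20.85
tcp_pos: [0.4702, 0.088, 0.1353]
ee_rot: [[0.003, -0.983, -0.182], [0.001, -0.182, 0.983], [-1.0, -0.003, -0.0]]
wrist_force: [-0.8, -1.0, 5.4]
gripper_width: 0.003
```

Emit:
play_rows:
  plan:
    - [[0,-0.15,0,0,0,0],[0,-0.25,0,0,0,0],[0,-0.25,0,0,0,0]]

```text
time_s: 21.22
tcp_pos: [0.472, 0.0883, 0.135]
ee_rot: [[0.002, -0.983, -0.182], [0.0, -0.182, 0.983], [-1.0, -0.002, -0.0]]
wrist_force: [-1.0, -0.9, 5.7]
gripper_width: 0.005
```

Emit:
play_rows:
  plan:
    - [[-2,0,0,0,0,0],[-7,0,3,0,0,0],[-9,0,8,0,0,0],[-9,0,14,0,0,0],[-9,0,20,0,0,0]]

```text
time_s: 21.85
tcp_pos: [0.4345, 0.2868, 0.2244]
ee_rot: [[0.001, -0.983, -0.181], [0.001, -0.181, 0.983], [-1.0, -0.001, 0.001]]
wrist_force: [1.4, -0.0, 0.6]
gripper_width: 0.005
```

```bash
python3 look.py c
python3 - <<'E'
from h import *
S=[]
for k,x in (("0",3),("b",3),("c",3),("c",17),("0",31),("c",31)):
    m=np.load(f"m{k}.npy"); c=m[3:23,x+1:x+9]
    inner=m[5:21,x+2:x+7]; lo,hi=np.percentile(inner,5),np.percentile(inner,98)
    c=np.clip((c-lo)/(hi-lo),0,1)*255
    S.append(cv2.copyMakeBorder(cv2.resize(c.astype(np.uint8),None,fx=16,fy=24,interpolation=cv2.INTER_CUBIC),0,0,2,2,cv2.BORDER_CONSTANT,value=255))
cv2.imwrite("pics/cmp3.png",np.hstack(S))
E
```

```text
(no output)
```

View pics/cmp3.png

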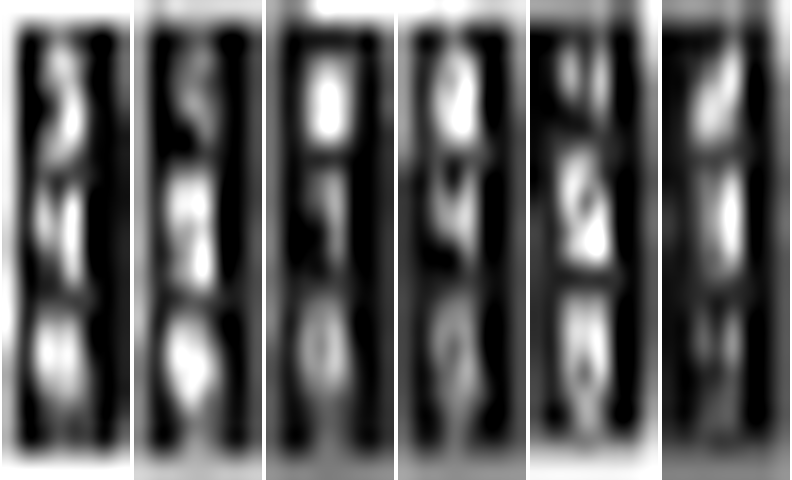

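The left wheel now clearly shows 7, with 6 behind and 8 in front. The middle wheel is unchanged, and the right wheel still shows 2/3/4. Next is the stud.

Run:
```python
from h import *
to(np.r_[(ST-.025*ey)[:2],.138])
```

```text
t 22.0 p [0.4342 0.2874 0.2234] F [-0.48 -0.46 -0.09] w 0.007
shift cm [  8.54   0.84 -37.73] rot [ 0.023 -0.    -0.002]
```

Emit:
play_rows:
  plan:
    - [[0,0,-5,0,0,0],[0,0.2,-11,0,0,0],[0,0.4,-17,0,0,0],[0,0.6,-23,0,0,0],[0,0.8,-29,0,0,0]]

```text
time_s: 22.62
tcp_pos: [0.4792, -0.0047, 0.2242]
ee_rot: [[0.0, -0.984, -0.181], [0.0, -0.181, 0.984], [-1.0, -0.001, 0.0]]
wrist_force: [0.8, 0.5, 0.8]
gripper_width: 0.004
```

Emit:
play_rows:
  plan:
    - [[0,0,-4,0,0,0],[0,0,-7.5,0,0,0],[0,0,-8.7,0,0,0],[0,0,-8.7,0,0,0]]

```text
time_s: 23.12
tcp_pos: [0.4949, -0.0882, 0.2238]
ee_rot: [[-0.001, -0.984, -0.179], [0.0, -0.179, 0.984], [-1.0, 0.001, 0.0]]
wrist_force: [0.6, 0.4, -0.0]
gripper_width: 0.003
```

Run:
```python
from h import *
to(np.r_[(ST-.025*ey)[:2],.138])
im=r.capture("scene")[0]; cv2.imwrite("pics/st1.png",cv2.resize(im[100:250,200:400],None,fx=4,fy=4,interpolation=cv2.INTER_CUBIC))
```

```text
t 23.12 p [ 0.4949 -0.0882  0.2238] F [ 0.65  0.39 -0.02] w 0.003
shift cm [ 8.58 -0.15  0.3 ] rot [-0.012  0.002 -0.003]
```

View pics/st1.png

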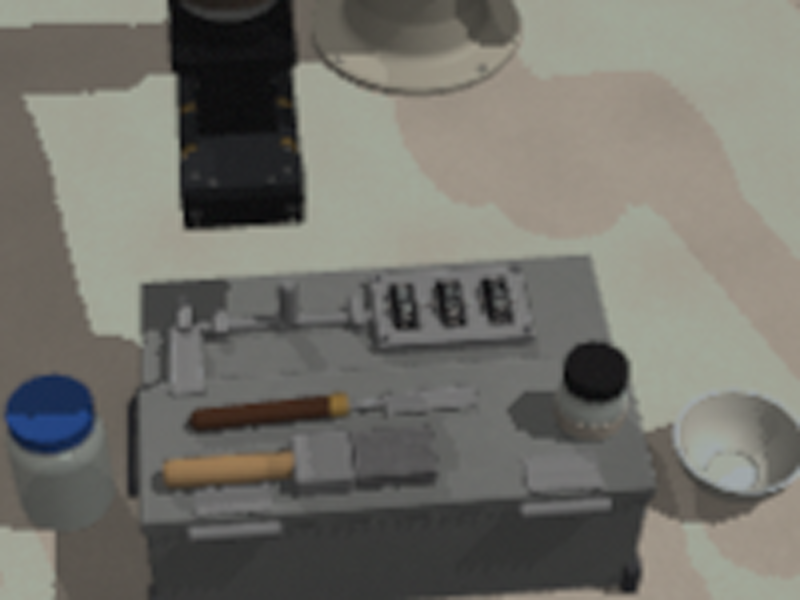

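Run:
```python
from h import *
p=np.array(r.sense()["tcp_pos"])
for q in (p,p+[0,0,.07],Rw,ST):
    u,v=proj("scene",q); print((u-200)*4,(v-100)*4)
```

```text
241.17515810557666 206.8652488082488
236.2303528879238 127.68362890009928
400.3611028820926 283.9160107591508
284.78772848043195 291.2570835207829
```

The fingertip projects to (241, 207), which matches the dark tip at about (240, 215). The stud point projects to (285, 291), which matches the stud at (288, 300). Now I'll lower beside it.

Emit:
play_rows:
  plan:
    - [[2,-0.1,0.1,0,0,0],[4,-0.1,0.1,0,0,0],[5.5,-0.1,0.1,0,0,0],[6.5,-0.1,0.1,0,0,0],[7,-0.1,0.1,0,0,0]]

```text
time_s: 23.8
tcp_pos: [0.4961, -0.0859, 0.1538]
ee_rot: [[-0.0, -0.983, -0.182], [-0.0, -0.182, 0.983], [-1.0, 0.0, -0.0]]
wrist_force: [-0.3, -0.4, -0.1]
gripper_width: 0.009
```

Emit:
play_rows:
  plan:
    - [[0.4,0,0,0,0,0],[0.8,0,0,0,0,0],[1.2,0,0,0,0,0],[1.5,0,0,0,0,0],[1.5,0,0,0,0,0]]

```text
time_s: 24.42
tcp_pos: [0.4959, -0.0863, 0.1389]
ee_rot: [[-0.0, -0.983, -0.181], [-0.0, -0.181, 0.983], [-1.0, 0.0, 0.0]]
wrist_force: [-0.3, -0.2, 0.2]
gripper_width: 0.008
```

Run:
```python
from h import *
to(np.r_[(ST-.0165*ey)[:2],.138])
```

```text
t 24.43 p [ 0.4959 -0.0863  0.1389] F [-0.35 -0.17  0.19] w 0.008
shift cm [ 0.09 -0.01  0.98] rot [ 0.     0.    -0.003]
```

Now push gently towards +y.

Emit:
play_rows:
  plan:
    - [[0,0,0.3,0,0,0],[0,0,0.6,0,0,0],[0,0,0.8,0,0,0],[0,0,1.0,0,0,0],[0,0,1.2,0,0,0]]

```text
time_s: 25.05
tcp_pos: [0.4939, -0.0746, 0.1392]
ee_rot: [[0.0, -0.983, -0.182], [-0.001, -0.182, 0.983], [-1.0, -0.0, -0.001]]
wrist_force: [0.6, -1.9, 0.7]
gripper_width: 0.006
```

Emit:
play_rows:
  plan:
    - [[0,0,0.1,0,0,0],[0,0,0.2,0,0,0],[0,0,0.3,0,0,0]]

```text
time_s: 25.42
tcp_pos: [0.4934, -0.0715, 0.1392]
ee_rot: [[0.0, -0.983, -0.182], [-0.0, -0.182, 0.983], [-1.0, -0.0, -0.0]]
wrist_force: [-0.3, -2.3, 1.3]
gripper_width: 0.008
```

Emit:
play_rows:
  plan:
    - [[0,0,0.1,0,0,0],[0,0,0.2,0,0,0],[0,0,0.3,0,0,0]]

```text
time_s: 25.8
tcp_pos: [0.4928, -0.0685, 0.1392]
ee_rot: [[0.0, -0.983, -0.182], [-0.0, -0.182, 0.983], [-1.0, -0.0, -0.0]]
wrist_force: [0.1, -1.9, 1.6]
gripper_width: 0.007
```

Emit:
play_rows:
  plan:
    - [[0,0,0.15,0,0,0],[0,0,0.3,0,0,0],[0,0,0.45,0,0,0]]

```text
time_s: 26.18
tcp_pos: [0.492, -0.064, 0.1392]
ee_rot: [[-0.0, -0.983, -0.182], [-0.0, -0.182, 0.983], [-1.0, 0.0, -0.0]]
wrist_force: [0.3, -2.3, 0.6]
gripper_width: 0.005
```

Emit:
play_rows:
  plan:
    - [[0,0,0.15,0,0,0],[0,0,0.3,0,0,0],[0,0,0.45,0,0,0]]

```text
time_s: 26.55
tcp_pos: [0.4912, -0.0596, 0.1392]
ee_rot: [[0.0, -0.983, -0.182], [-0.0, -0.182, 0.983], [-1.0, -0.0, -0.0]]
wrist_force: [-0.1, -2.2, 0.7]
gripper_width: 0.008
```

Emit:
play_rows:
  plan:
    - [[0,0,0.08,0,0,0],[0,0,0.16,0,0,0],[0,0,0.24,0,0,0]]

```text
time_s: 26.92
tcp_pos: [0.4907, -0.0573, 0.1392]
ee_rot: [[-0.0, -0.983, -0.182], [-0.0, -0.182, 0.983], [-1.0, 0.0, -0.0]]
wrist_force: [-0.4, -2.8, 0.9]
gripper_width: 0.008
```

Emit:
play_rows:
  plan:
    - [[0,0,0.05,0,0,0],[0,0,0.1,0,0,0],[0,0,0.15,0,0,0]]

```text
time_s: 27.3
tcp_pos: [0.4905, -0.0558, 0.1392]
ee_rot: [[0.0, -0.983, -0.182], [0.0, -0.182, 0.983], [-1.0, -0.0, -0.0]]
wrist_force: [0.3, -1.2, 1.8]
gripper_width: 0.005
```

Emit:
play_rows:
  plan:
    - [[0,0,0.04,0,0,0],[0,0,0.08,0,0,0],[0,0,0.08,0,0,0]]

```text
time_s: 27.68
tcp_pos: [0.4903, -0.055, 0.1392]
ee_rot: [[0.0, -0.983, -0.182], [0.0, -0.182, 0.983], [-1.0, -0.0, 0.0]]
wrist_force: [-1.1, -1.9, 1.5]
gripper_width: 0.006
```

Emit:
play_rows:
  plan:
    - [[0,0,0.04,0,0,0],[0,0,0.08,0,0,0],[0,0,0.08,0,0,0]]

```text
time_s: 28.05
tcp_pos: [0.4903, -0.0548, 0.1392]
ee_rot: [[0.0, -0.983, -0.182], [-0.001, -0.182, 0.983], [-1.0, 0.0, -0.001]]
wrist_force: [0.9, -5.1, 1.3]
gripper_width: 0.004
```

Emit:
play_rows:
  plan:
    - [[0,0,0.03,0,0,0],[0,0,0.03,0,0,0],[0,0,0.03,0,0,0]]

```text
time_s: 28.42
tcp_pos: [0.4903, -0.0547, 0.1392]
ee_rot: [[0.0, -0.983, -0.182], [-0.001, -0.182, 0.983], [-1.0, 0.0, -0.001]]
wrist_force: [1.1, -5.6, 0.8]
gripper_width: 0.003
```

Emit:
play_rows:
  plan:
    - [[0,0,-0.3,0,0,0],[0,0,-0.9,0,0,0],[0,0,-0.9,0,0,0]]

```text
time_s: 28.8
tcp_pos: [0.4917, -0.0629, 0.1389]
ee_rot: [[-0.0, -0.983, -0.181], [0.0, -0.181, 0.983], [-1.0, 0.0, 0.0]]
wrist_force: [0.1, -0.3, 1.3]
gripper_width: 0.007
```

Emit:
play_rows:
  plan:
    - [[-2,0,0,0,0,0],[-6,0,0,0,0,0],[-9,0,-4,0,0,0],[-10,0,-10,0,0,0],[-10,0,-16,0,0,0]]

```text
time_s: 29.42
tcp_pos: [0.5218, -0.2214, 0.2407]
ee_rot: [[0.004, -0.983, -0.183], [-0.0, -0.183, 0.983], [-1.0, -0.003, -0.001]]
wrist_force: [1.4, 0.7, -0.0]
gripper_width: 0.001
```

```bash
python3 look.py d
python3 - <<'E'
from h import *
im=cv2.imread("pics/topd.png");cv2.imwrite("pics/topdz.png",cv2.resize(im[180:290,195:345],None,fx=5,fy=5,interpolation=cv2.INTER_CUBIC))
print(r.sense()["tcp_pos"],r.sense()["time_s"])
E
```

```text
[ 0.52059972 -0.22226557  0.23823459] 29.575
```

View pics/topdz.png

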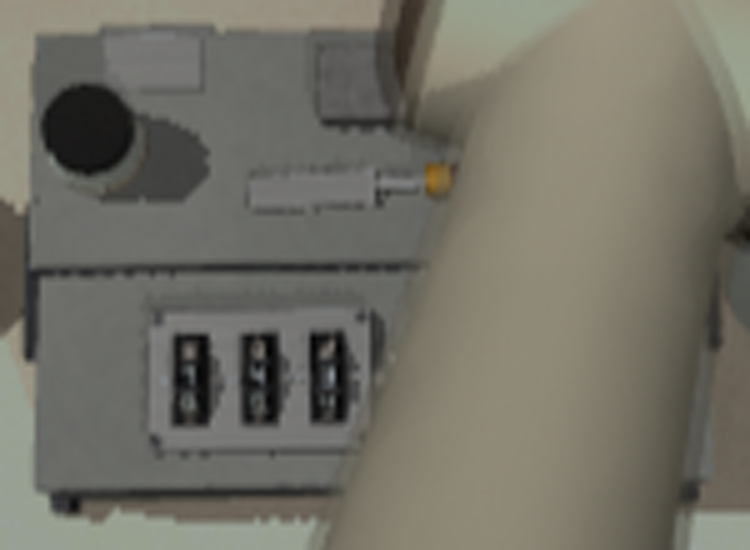

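View pics/wzd.png

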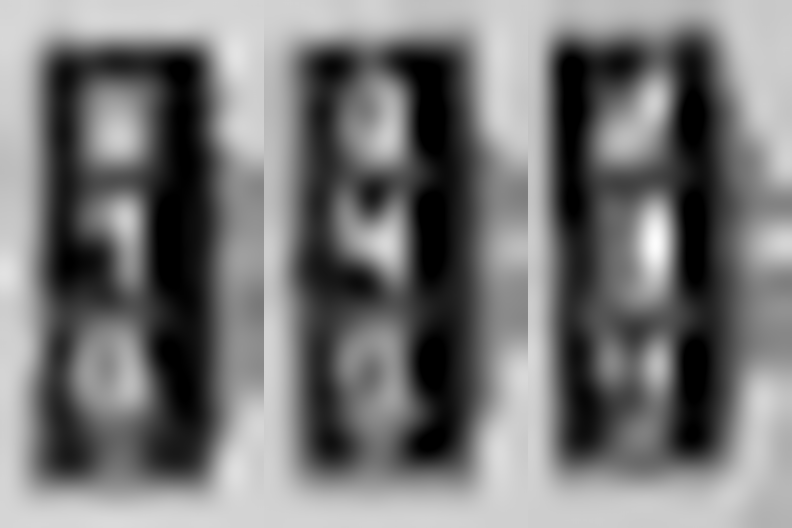

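Run:
```python
from h import *
im=cv2.imread("pics/scened.png"); cv2.imwrite("pics/scdz.png",cv2.resize(im[100:250,200:400],None,fx=4,fy=4,interpolation=cv2.INTER_CUBIC))
T=ST-[0,0,.0]; T=np.r_[ST[:2],.150]
for k in (0,.022): u,v=proj("scene",T+k*ey); print((u-200)*4,(v-100)*4)
```

```text
284.42926892778723 281.54697863595277
315.3219804353846 279.59165805638736
```

View pics/scdz.png

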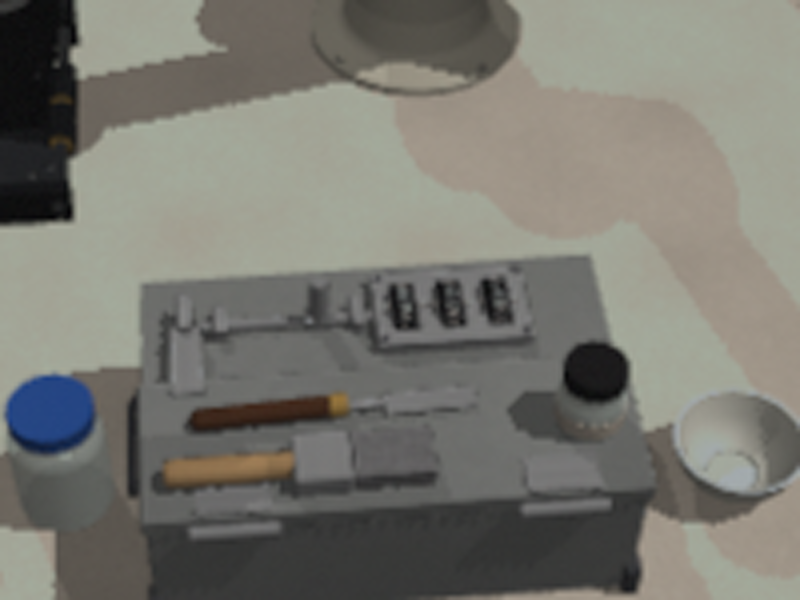

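The stud moved from column 288 to about 319 in the crop. The predicted column for 22 mm of travel is a shift of 31, so the bolt is fully back. The arm is clear of everything.

```bash
python3 -c "
from h import *
print(r.finish_job())"
```

```text
the job is handed in; nothing more can be done
None
```

The lock is on 7 - 4 - 3, the bolt is fully back, and I handed the job in at about 29.6 s of the 64 s allowed. The hand-in gave no verdict.

- **Wheels:** I felt the rims at about 135 mm, so the lock sits nearly 5 mm low. I rolled the right wheel two clicks down (5 to 3) and the left wheel three clicks up (4 to 7). The last pictures show 7, 4 and 3 on the lock line. The middle wheel's picture never changed.
- **Bolt:** It slid at about 2 N, well past the 3 mm point where a wrong code stops it. It met its stop at about 5.6 N. The stud then stood about 31 px along in the zoomed picture, which matches 22 mm of travel.
- **Forces and surroundings:** Readings at the end of each move stayed under 10 N, though peaks within a move were not logged. In the last picture the arm was clear of everything. The jar, knife, brush and other things in view had not visibly moved; I did not measure them, and the finial and cork were outside the last close-up.

The numerals are only about 5 pixels high, and I could not read the left wheel's starting number for certain from the first picture. I settled it by comparing pictures as the wheel rolled, and the bolt passing the 3 mm stop confirmed the code. In the top view the arm hid the stud at the end, so I checked the bolt's travel in the scene view only.

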